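# Rack two check-weight tubes heavy end down

## Task

Two carry tubes lie in the moulded tray; each has a brass check weight for the scale packed in one end and foam in the other, but outside both ends look the same: which end is heavy shows only when a tube is lifted by the collar at its middle. Lay both tubes in the notches of the slanted rack, one to a slot, each with its heavy end at the low end against the stop, so that the weight bears on the end cap and does not crush its foam. Do not drop or fling a tube, and leave the stapler, the carton and the small bottle where they are.

Things in the scene. Friction and masses are not known exactly. Their poses are not given: they have to be found in the camera images.
- tube_a: White plastic carry tube, 160 mm long, 30 mm across, ends flat and alike; at mid-length a smooth rounded grey collar 36 mm across, 20 mm wide. In all about 0.23 kg. Origin at its centre, x along it; either end may hold the 0.17 kg weight (48 mm from the middle). Lies in the tray's left (+y) cavity, centre 35 mm above the desk. Lifted at 20 N of grip it dips at the heavy end; at 70 N it stays (and turns the wrist with 0.08 N m).
- tube_b: White plastic carry tube, 160 mm long, 30 mm across, ends flat and alike; at mid-length a smooth rounded grey collar 36 mm across, 20 mm wide. In all about 0.23 kg. Origin at its centre, x along it; either end may hold the 0.17 kg weight (48 mm from the middle). Lies in the tray's right (-y) cavity, centre 35 mm above the desk. Lifted at 20 N of grip it dips at the heavy end; at 70 N it stays (and turns the wrist with 0.08 N m).
- tray: Brown-grey moulded-pulp tray, 190 x 146 mm, fixed to the desk. Origin under its centre; x along its two half-round cavities (axes at y = +38 and -38 mm). Lands and end walls are 33 mm high; between the lands, from x = -34 to +34 mm, a valley open for fingers has its floor 8 mm above the desk (10 mm on a rib along y = 0).
- rack: Grey sheet-metal rack fixed to the desk, base 136 x 146 x 8 mm. Origin under its centre, z up. Two slots side by side; a tube in a slot lies along the rack's x, rising 40 degrees towards the rack's +x; low end at -x, where a stop crosses both slots. Notched walls 4 mm thick, at x = -40 mm (41 mm high) and x = +40 mm (108 mm high), hold the tube in notches 37 mm wide; between them it is open for fingers. Its low side faces right (-y), give or take 17 degrees.
- slot_near (a point): Centre point of a tube at rest in the rack's slot nearer to the robot, 75 mm above the desk, +38 mm along y in the rack's frame.
- slot_far (a point): Centre point of a tube at rest in the rack's slot farther from the robot, 75 mm above the desk, -38 mm along y in the rack's frame. The tube then touches the stop with its low end (80 mm from its centre); set down a few mm higher up, it may slide down to it.
- mfp_printer: Obstacle: the big white and black office printer, fixed. A block from x = 0.52 to 0.87 m and y = 0.07 to 0.49 m, 0.37 m high, behind the tray: carry the tubes round its near right corner.
- stapler: Bystander: blue and black desk stapler 132 x 32 x 51 mm, lying loose. Origin under its centre, x along it.
- carton: Bystander: small white carton 50 x 85 x 22 mm, lying loose. Origin under its centre, y along it.
- small_bottle: Bystander: small white capped bottle, 24 mm across, 56 mm high, standing loose. Origin under its centre.

How it is judged:
By the outcome, as a careful person would: the job done as asked, in the order asked, and still so for the second after the job is handed in, with the robot touching nothing.
It also fails if it takes over 72 s, if anything falls off the work surface, if the arm or the gripper's body presses on something with over 40 N, if the wrist force passes 120 N, or if a joint passes its speed limit or range.

## Robot

A 7-joint arm with a two-finger parallel gripper is mounted at the origin on the work surface; the furniture and walls round the work are solid. World frame = base frame: x ahead of the robot, y to its left, z up, the work surface at z = 0. Lengths are in m, angles in degrees, forces in N, time in s.
With the tool pointing down it reaches from about 0.425 to 1.025 m from the base axis. Payload 9.4 kg.
Tool frame: the origin (TCP) lies at the very end of the fingers, on their centre line; the grasp point (between the pads) lies 19 mm behind it; y points along the fingers, x is the direction in which the jaws open and shut, and the axes are right-handed (so a half turn about y gives the same grasp; the last joint's range is limited). The gripper opens to 85 mm and grips with 20 to 120 N. Pads are 22 mm wide; open, the fingers measure 114 mm over their backs; the gripper's body (76 mm by 85 mm) begins 54 mm behind the grasp point. The pads swing forward as they close: fully open they stand 13 mm farther back than shut.
Start: joints at [-74.983, 34.337, -0.143, 91.639, 0.103, 54.024, -4.572], TCP at [0.241, 0.684, 0.203] pointing down, gripper open.
Joint ranges: [-147.43, 147.43], [-19.82, 112.94], [-74.19, 73.91], [6.32, 146.72], [-59.91, 239.91], [6.04, 106.73], [-150.56, 150.56]. Speed limits (degrees/s): [127.2, 127.2, 172.46, 172.46, 180, 180, 180].

## Interface

Orientations are given as a 3x3 rotation matrix whose columns are the frame's x, y, z axes.
In Python, from station import monitor, viewer, close_job, models gives the robot as it stands. The module is installed in compiled form; this text tells all that it offers.
- The arm moves only by the tool servo_tool, never from a script. Its argument "rows" is a list of rows, each a list of 4 numbers: the shift along the tool's x, y, z in cm, then the turn about the tool's y in degrees. A call has 1 to 12 rows; each row shifts and turns the commanded pose from where the row before left it, along the tool's axes as they then stand; what a row does not reach is not made up. A row lasts 1/8 s, in which the tool goes at most 62.5 mm and 10.7 degrees, less where a joint would pass 70% of its speed; a pose out of reach is approached as far as the arm can. A call is refused whole if a number of a shift passes 6.25 or a number of a turn 10.7, either way. A call with a gripper value outside its range is refused whole. "gripper" is the finger opening in cm, from 0 to 8.54, set as the call begins (left out, the last holds). The fingers move at their own pace and stop on an object; the grip force is fixed at half the most. Time passes only in rows, so rows that do not move let the fingers close. It gives the time, the measured TCP pose, the force and the opening at its end, in the units of the state.
- monitor.sense(): the state, without advancing time (a new reading comes with each control period).
- viewer.capture(name): name is "scene" or "top"; returns the picture (384x512x3 uint8, blue, green, red); there is no depth.
- viewer.get_calibration(name): a dict with "camera_matrix" (3x3 intrinsics, pixels), "dist" ([k1, k2, p1, p2, k3] as OpenCV has them; the pictures are not rectified), "pose" (4x4, takes a point from camera to world coordinates). Camera axes: x right, y down, z forward; pixel columns grow to the right and rows downward; lengths in m; the calibration is good to about 2 mm. A picture is of the moment at which its call begins. get_calibration takes no time and is no camera call.
- close_job(): hands the job in, once; it reports no verdict.
Trained networks look in the newest picture that a camera, given by its name, has taken for a name from the list of things; names that differ only in an ending like _2 or _b are one class to them, and where a whole thing is asked for, a point or a joint stands for the part that bears it (a point fixed in the world has none). Each returns a list of dicts, best first, with "conf" (0 to 1); they miss things now and then, are a little off and sometimes report something else, mostly with a low value. They report only what shows in the picture. A call takes as long as a camera call.
- models.look_for(camera, thing): "box" ([left, top, right, bottom] in pixels, round what is visible of it).
- models.place_of(camera, thing): "xy" ([column, row] in pixels: a listed point, or the origin of a listed thing).
The state is a dict: "t": time; "joint_positions": joint angles; "joint_vel": joint speeds; "joint_efforts": joint torques, N m; "tool_pos": TCP position; "tcp_rot": TCP orientation; "contact_force": force on the tool from outside, world axes, zero at the start; "torque": the same for the moment, N m; "finger_gap": finger opening in m.
Only numpy, scipy, OpenCV 4.12 (cv2) and the standard library are available. Lean on these libraries where they do the work, as an engineer would, in place of code of your own. Each camera call takes 0.05 s, during which the arm holds its last target. There are 200 camera calls.

## Working session

There is one attempt and no reset: what is moved stays moved. The work goes in short steps, Python scripts to look and compute and a tool call to move; the robot and the scene stay as the last step left them, time stands still between calls to the robot, and variables do not carry over. Pictures are saved under pics/ and viewed, about 8 in all and at most 12, crops included, and the job is handed in when it is done.

Besides the shell and the picture viewer there is one more tool, called after "Request:" by a JSON object that holds its "fn" and its "kwargs", one argument or row to a line. servo_tool: Moves the arm, as the interface text tells. Its arguments: {"type":"object","properties":{"rows":{"type":"array","items":{"type":"array","items":{"type":"number"}}},"gripper":{"type":"number"}},"required":["rows"]}

```bash
mkdir -p pics; python3 - <<'E'
from station import monitor, viewer, models
import cv2,numpy as np
s=monitor.sense();print({k:np.round(v,3).tolist() for k,v in s.items()})
for c in("scene","top"):
    im=viewer.capture(c);cv2.imwrite(f"pics/{c}0.png",im)
    k=viewer.get_calibration(c);print(c,{a:np.round(b,4).tolist() for a,b in k.items()})
    for t in("tube_a","tray","rack","slot_near","slot_far","stapler","carton","small_bottle"):
        print(t,[(np.round(d["xy"],1).tolist(),round(d["conf"],2)) for d in models.place_of(c,t)])
print(monitor.sense()["t"])
a=cv2.hconcat([cv2.imread("pics/scene0.png"),cv2.imread("pics/top0.png")])
E
```

```text
{'t': 0.0, 'joint_positions': [-74.984, 34.386, -0.144, 91.68, 0.103, 54.024, -4.575], 'joint_vel': [-0.015, 0.129, -0.049, -0.054, 0.015, -0.074, 0.113], 'joint_efforts': [-0.001, -77.644, 1.564, -25.801, 0.012, 0.009, -0.0], 'tool_pos': [0.241, 0.683, 0.202], 'tcp_rot': [[0.332, -0.0, -0.943], [0.943, -0.002, 0.332], [-0.002, -1.0, -0.0]], 'contact_force': [-0.244, -0.55, -0.454], 'torque': [0.003, 0.023, 0.001], 'finger_gap': 0.085}
scene {'camera_matrix': [[353.6603, 0.0, 258.3533], [0.0, 353.6603, 191.2557], [0.0, 0.0, 1.0]], 'dist': [-0.0972, 0.0, 0.0, 0.0, 0.0], 'pose': [[0.8857, -0.2641, 0.3818, 0.2497], [-0.4639, -0.5326, 0.7079, -0.5215], [0.0164, -0.8041, -0.5942, 0.5808], [0.0, 0.0, 0.0, 1.0]]}
tube_a [([172.1, 199.2], 0.94), ([167.4, 183.5], 0.72), ([208.0, 241.4], 0.53)]
tray [([172.0, 202.1], 0.57)]
rack [([285.2, 284.5], 0.7)]
slot_near []
slot_far [([274.8, 249.7], 0.94)]
stapler [([208.5, 237.2], 0.68)]
carton [([326.1, 211.0], 0.8), ([278.7, 249.4], 0.26)]
small_bottle [([350.1, 236.0], 0.62)]
top {'camera_matrix': [[412.8418, 0.0, 252.8546], [0.0, 412.8418, 189.8356], [0.0, 0.0, 1.0]], 'dist': [0.0284, 0.0, 0.0, 0.0, 0.0], 'pose': [[0.0057, -0.9733, 0.2294, 0.3176], [-1.0, -0.0069, -0.0043, 0.0908], [0.0058, -0.2294, -0.9733, 1.2199], [0.0, 0.0, 0.0, 1.0]]}
tube_a [([186.7, 255.5], 0.8), ([216.2, 262.5], 0.63)]
tray [([203.1, 258.7], 0.62)]
rack [([325.4, 215.8], 0.98)]
slot_near [([344.8, 212.0], 0.74)]
slot_far [([317.8, 209.3], 0.64)]
stapler [([261.1, 248.6], 0.56)]
carton [([276.5, 144.8], 0.73), ([263.3, 247.1], 0.41)]
small_bottle [([309.3, 147.8], 0.38), ([325.3, 215.6], 0.23)]
0.9
```

View pics/scene0.png

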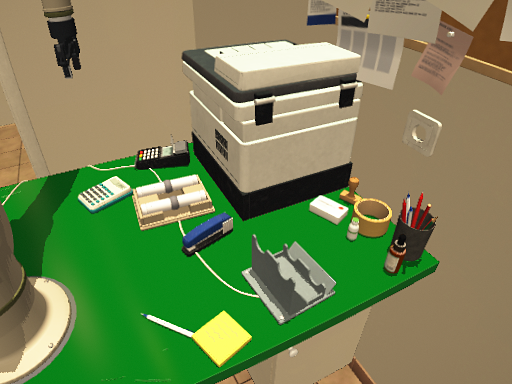

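View pics/top0.png

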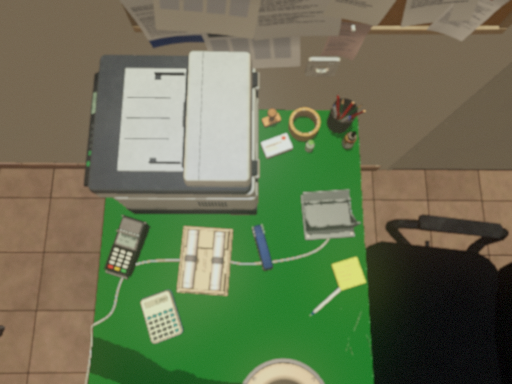

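Scene view: the tray with its two tubes is at about (172,200), the rack at (287,282) with its tall wall on the left, and the stapler at (208,233). Top view: tube collars at about (191,260) and (217,260), rack at (328,214). I'll zoom in to measure.

```bash
python3 - <<'E'
import cv2
s=cv2.imread("pics/scene0.png");t=cv2.imread("pics/top0.png")
def cr(i,x,y,w,h): return cv2.resize(i[y:y+h,x:x+w],(400,300),interpolation=cv2.INTER_CUBIC)
# all 4x : 100x75
a=cv2.vconcat([cv2.hconcat([cr(s,125,160,100,75),cr(s,238,235,100,75)]),cv2.hconcat([cr(t,160,222,100,75),cr(t,280,178,100,75)])])
cv2.imwrite("pics/crop1.png",a)
E
```

```text
(no output)
```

View pics/crop1.png

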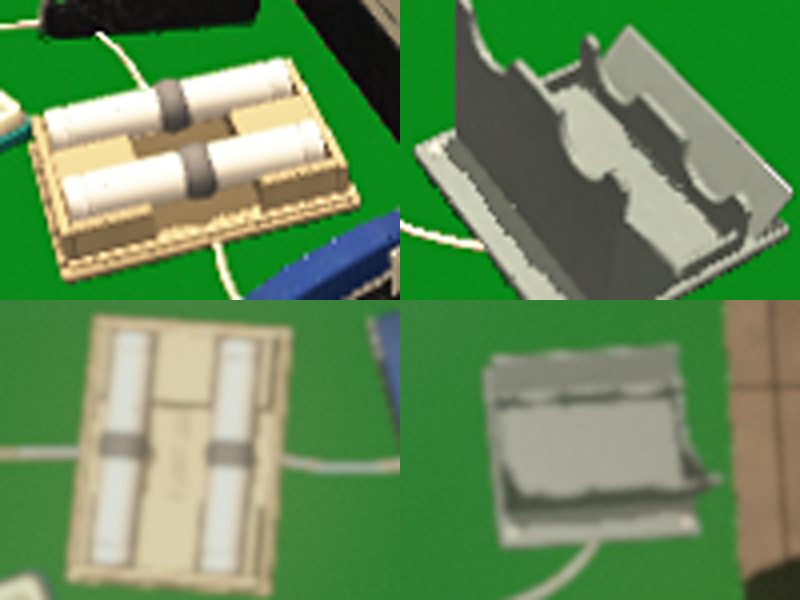

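The crop gives collar centres of (168.5,186.3) and (174.5,202.5) in the scene view, and (190.5,258.3) and (217.5,260) in the top view. The rack's stop plate appears on the far (+x) side, not on -y as the text says. I'll fit the rack model with its yaw left free to settle that.

```bash
cat > h.py <<'E'
import numpy as np,cv2
from station import viewer
from scipy.optimize import least_squares
C={c:viewer.get_calibration(c) for c in("scene","top")}
def proj(c,P):
    k=C[c];T=np.linalg.inv(np.array(k["pose"]))
    return cv2.projectPoints(np.atleast_2d(np.asarray(P,float)),cv2.Rodrigues(T[:3,:3])[0],T[:3,3],np.array(k["camera_matrix"]),np.array(k["dist"]))[0][:,0]
def tri(a,b):
    r=least_squares(lambda p:np.r_[proj("scene",p)[0]-a,proj("top",p)[0]-b],[.45,.1,.05]);return r.x,np.abs(r.fun).max()
def ray(c,uv,z):
    return least_squares(lambda p:proj(c,[p[0],p[1],z])[0]-uv,[.45,.1]).x
def rackP(q,L):
    c,s=np.cos(q[2]),np.sin(q[2]);L=np.atleast_2d(L)
    return np.c_[q[0]+c*L[:,0]-s*L[:,1],q[1]+s*L[:,0]+c*L[:,1],L[:,2]]
E
python3 - <<'E'
from h import *
np.set_printoptions(precision=4,suppress=True)
print("A",tri([168.5,186.25],[190.5,258.25]),ray("top",[190.5,258.25],.035))
print("B",tri([174.5,202.5],[217.5,260]),ray("top",[217.5,260],.035))
for e in([193.25,230],[187,288.25],[219.5,231.5],[213.75,290]):print(ray("top",e,.035))
print("slot far",tri([274.8,249.7],[317.8,209.3]), ray("top",[344.8,212],.075))
S=np.array([[241.75,273],[335.5,292.5],[287,318],[254,235.5]]);T=np.array([[305.5,239.75],[355,236]])
# rack local: low side = -x. hypothesis yaw~180 : world-left(+y)= -y local
for y0 in (np.pi,np.pi/2):
  if y0>3: ls=[[.068,-.073,.008],[-.068,.073,.004],[.068,.073,.004],[.04,-.073,.108]];lt=[[.068,-.073,.008],[.068,.073,.008]]
  else: ls=[[-.068,.073,.004],[.068,-.073,.008],[-.068,-.073,.004],[.04,.073,.108]][:]; ls=[[.068,.073,.008],[-.068,-.073,.004],[-.068,.073,.004],[.04,.073,.108]];lt=[[.068,.073,.008],[-.068,.073,.008]]
  f=lambda q:np.r_[(proj("scene",rackP(q,ls))-S).ravel(),(proj("top",rackP(q,lt))-T).ravel()]
  r=least_squares(f,[.5,-.1,y0]);print(r.x[:2],np.degrees(r.x[2]));print(r.fun.reshape(-1,2))
  print(rackP(r.x,[[0,.038,.075],[0,-.038,.075]]))
  for c in C:print(c,proj(c,rackP(r.x,[[0,.038,.075],[0,-.038,.075],[.04,-.073,.108],[.04,.073,.108],[-.04,-.073,.041],[-.04,.073,.041]])).round(1).tolist())
print("staple",tri([208.5,237.2],[261.1,248.6]))
E
```

```text
A (array([0.398 , 0.2615, 0.0299]), np.float64(0.390629400467958)) [0.3966 0.2609]
B (array([0.3924, 0.1847, 0.0312]), np.float64(0.04791409973699956)) [0.3921 0.1844]
[0.4769 0.2564]
[0.3141 0.2672]
[0.473  0.1808]
[0.3097 0.1927]
slot far (array([ 0.5252, -0.0961,  0.0629]), np.float64(3.2648535793959184)) [ 0.5252 -0.1733]
[ 0.5315 -0.1379] 187.16915053541152
[[-0.2419 -1.3349]
 [ 1.8545 -2.8007]
 [-2.5713  5.4765]
 [-1.0779 -4.0067]
 [ 1.4138 -0.3145]
 [ 1.056  -2.3928]]
[[ 0.5362 -0.1756  0.075 ]
 [ 0.5267 -0.1002  0.075 ]]
scene [[304.0, 270.1], [279.2, 245.9], [252.9, 231.5], [301.4, 280.4], [283.2, 240.1], [330.0, 284.3]]
top [[345.4, 208.2], [318.8, 211.3], [310.3, 225.0], [363.4, 218.8], [302.9, 201.3], [352.3, 195.6]]
[ 0.5396 -0.1361] 93.67269001205278
[[ 2.7627 -2.9376]
 [ 4.4984 -5.3418]
 [-6.3102  1.6296]
 [-2.5286  8.9216]
 [ 0.9711 -2.8822]
 [-2.4021 -1.7452]]
[[ 0.5017 -0.1385  0.075 ]
 [ 0.5775 -0.1336  0.075 ]]
scene [[278.0, 263.1], [309.7, 248.4], [312.9, 218.6], [251.5, 244.4], [333.7, 266.1], [273.3, 296.8]]
top [[332.7, 220.2], [330.0, 193.7], [316.6, 179.7], [321.7, 231.9], [340.1, 184.0], [345.6, 233.4]]
staple (array([0.4308, 0.0595, 0.0023]), np.float64(1.0433030878084253))
```

Both hypotheses are now tested. With the low side on +x (yaw ≈187°) the fit is much better, and the network's two slot points agree with it, so I treat the text's "faces right" as wrong. I'll check the fit with an overlay.

```bash
python3 - <<'E'
from h import *
from station import models
for c in C: 
  viewer.capture(c)
  for t in("rack","slot_near","slot_far"):print(c,t,[(np.round(d["xy"],1).tolist(),round(d["conf"],2)) for d in models.place_of(c,t)])
S=np.array([[241.75,273],[335.5,292.5],[254,235.5]]);T=np.array([[305.5,239.75],[355,236]])
ls=[[.068,-.073,.008],[-.068,.073,.004],[.04,-.073,.108]];lt=[[.068,-.073,.008],[.068,.073,.008]]
f=lambda q:np.r_[(proj("scene",rackP(q,ls))-S).ravel(),(proj("top",rackP(q,lt))-T).ravel()]
q=least_squares(f,[.5,-.1,3.14]).x;print(q[:2],np.degrees(q[2]))
out=[]
for c,(x,y) in(("scene",(236,228)),("top",(284,172))):
  im=cv2.imread(f"pics/{c}0.png")[y:y+96,x:x+ (104 if c=="scene" else 96)];z=4 if False else 4
  im=cv2.resize(im,None,fx=z*(1 if 0 else 1),fy=z,interpolation=cv2.INTER_CUBIC)
  for poly in([[.068,-.073,.008],[.068,.073,.008],[-.068,.073,.008],[-.068,-.073,.008]],[[.04,-.073,.008],[.04,-.073,.108],[.04,.073,.108],[.04,.073,.008]],[[-.04,-.073,.008],[-.04,-.073,.041],[-.04,.073,.041],[-.04,.073,.008]]):
    p=((proj(c,rackP(q,poly))-[x,y]+.5)*z).astype(np.int32);cv2.polylines(im,[p],True,(0,0,255),1)
  out.append(im)
o=cv2.hconcat(out);print(o.shape);cv2.imwrite("pics/ov.png",o)
E
```

```text
scene rack [([286.2, 283.9], 0.93)]
scene slot_near [([298.0, 273.1], 0.73)]
scene slot_far [([278.1, 248.0], 0.92)]
top rack [([326.0, 216.4], 0.89)]
top slot_near [([343.6, 209.3], 0.75), ([188.3, 254.4], 0.66)]
top slot_far [([316.6, 209.5], 0.83)]
[ 0.52758018 -0.1414326 ] 185.18529395552034
(384, 800, 3)
```

View pics/ov.png

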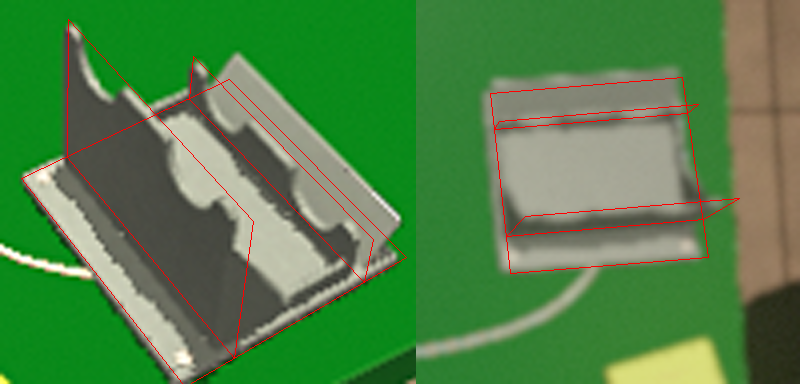

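The overlay matches in the scene view, with the tall wall on the near side and the stop plate on +x. In the top view the model sits about 2 px right of the base edge, whose bottom corners are at (502,271) and (699,258) in the crop. I'll refit with better corners.

```bash
python3 - <<'E'
from h import *
np.set_printoptions(precision=4,suppress=True)
cv=lambda L,ox,oy:np.array(L)/4-.375+[ox,oy]
S=cv([[22,178],[178,383],[398,258],[68,20]],236,228);T=cv([[502-416,271],[699-416,258]],284,172)
ls=[[.068,-.073,.008],[.068,.073,.006],[-.068,.073,.004],[.04,-.072,.108]];lt=[[.068,-.073,.008],[.068,.073,.008]]
f=lambda q:np.r_[(proj("scene",rackP(q,ls))-S).ravel(),(proj("top",rackP(q,lt))-T).ravel()]
r=least_squares(f,[.5,-.1,3.14]);q=r.x;print(q[:2],np.degrees(q[2]));print(r.fun.reshape(-1,2))
print("slots",rackP(q,[[0,.038,.075],[0,-.038,.075]]))
fs=least_squares(lambda q:f(q)[:8],[.5,-.1,3.14]).x;ft=least_squares(lambda q:f(q)[8:],[.5,-.1,3.14]).x
for z in(fs,ft):print(z[:2],np.degrees(z[2]),rackP(z,[[0,.038,.075],[0,-.038,.075]]))
print("net near",tri([298,273.1],[344.2,210.7]),"far",tri([276.5,248.9],[317.2,209.4]))
E
```

```text
[ 0.5274 -0.1383] 184.63888052427063
[[-0.7218 -1.2366]
 [ 0.1962  0.1807]
 [ 0.5908  0.1871]
 [-0.3034 -1.2081]
 [ 0.7937  0.4485]
 [ 1.0391  0.0496]]
slots [[ 0.5305 -0.1762  0.075 ]
 [ 0.5243 -0.1004  0.075 ]]
[ 0.527  -0.1391] 184.96529382491082 [[ 0.5303 -0.1769  0.075 ]
 [ 0.5237 -0.1012  0.075 ]]
[ 0.5282 -0.1361] 184.21515510326083 [[ 0.531  -0.174   0.075 ]
 [ 0.5254 -0.0982  0.075 ]]
net near (array([ 0.5273, -0.1722,  0.0681]), np.float64(0.9757051931972001)) far (array([ 0.5278, -0.0954,  0.0629]), np.float64(2.256254506608883))
```

Request:
{"fn": "servo_tool", "kwargs": {
  "rows": [
    [-2.88, 0, -2.39, 0],
    [-2.88, 0, -2.39, 0],
    [-2.88, 0, -2.39, 0],
    [-2.88, 0, -2.39, 0],
    [-2.88, 0, -2.39, 0],
    [-2.88, 0, -2.39, 0],
    [-2.88, 0, -2.39, 0],
    [-2.88, 0, -2.39, 0],
    [-2.88, 0, -2.39, 0],
    [-2.88, 0, -2.39, 0],
    [-2.88, 0, -2.39, 0],
    [-2.88, 0, -2.39, 0]
  ],
  "gripper": 6.0
}}

```text
t: 2.8
tool_pos: [0.3971, 0.2615, 0.2034]
tcp_rot: [[0.332, 0.001, -0.943], [0.943, 0.0, 0.332], [0.001, -1.0, -0.0]]
contact_force: [-0.6, 0.3, 0.4]
finger_gap: 0.0601
```

Request:
{"fn": "servo_tool", "kwargs": {
  "rows": [
    [0, 0, 0, -5.2],
    [0, 0, 0, -5.1],
    [0, 0, 0, -5.1],
    [0, 0, 0, 0],
    [0, 0, 0, 0]
  ]
}}

```text
t: 3.42
tool_pos: [0.3967, 0.2625, 0.2033]
tcp_rot: [[0.072, 0.0, -0.997], [0.997, 0.0, 0.072], [0.0, -1.0, -0.0]]
contact_force: [-0.4, 0.6, 0.1]
finger_gap: 0.0602
```

Request:
{"fn": "servo_tool", "kwargs": {
  "rows": [
    [-0.1, 2.5, 0, 0],
    [0, 2.5, 0, 0],
    [0, 2.5, 0, 0],
    [0, 2.5, 0, 0],
    [0, 2.0, 0, 0],
    [0, 2.0, 0, 0],
    [0, 1.5, 0, 0],
    [0, 1.5, 0, 0],
    [0, 1.2, 0, 0],
    [0, 0, 0, 0],
    [0, 0, 0, 0]
  ]
}}

```text
t: 4.8
tool_pos: [0.3966, 0.2616, 0.0215]
tcp_rot: [[0.07, 0.0, -0.998], [0.998, 0.0, 0.07], [0.0, -1.0, -0.0]]
contact_force: [0.9, -0.6, 0.1]
finger_gap: 0.0604
```

Request:
{"fn": "servo_tool", "kwargs": {
  "rows": [
    [0, 0, 0, 0],
    [0, 0, 0, 0],
    [0, 0, 0, 0],
    [0, 0, 0, 0],
    [0, 0, 0, 0],
    [0, 0, 0, 0]
  ],
  "gripper": 2.5
}}

```text
t: 5.55
tool_pos: [0.3965, 0.2615, 0.0212]
tcp_rot: [[0.07, 0.0, -0.998], [0.998, -0.0, 0.07], [-0.0, -1.0, -0.0]]
contact_force: [0.9, -1.2, 0.4]
finger_gap: 0.0252
```

```bash
python3 - <<'E'
from station import monitor
import numpy as np
s=monitor.sense();print(np.round(s["torque"],3),np.round(s["contact_force"],2),s["finger_gap"],s["tool_pos"])
E
```

```text
[ 0.016  0.007 -0.021] [ 0.93 -1.2   0.41] 0.02516687276624833 [0.39653055 0.26150161 0.02118536]
```

```bash
python3 - <<'E'
from h import *
o=[]
for c,(x,y) in(("scene",(120,130)),("top",(150,210))):
  im=viewer.capture(c);o.append(cv2.resize(im[y:y+100,x:x+100],(400,400),interpolation=cv2.INTER_CUBIC))
cv2.imwrite("pics/g1.png",cv2.hconcat(o))
E
```

```text
(no output)
```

View pics/g1.png

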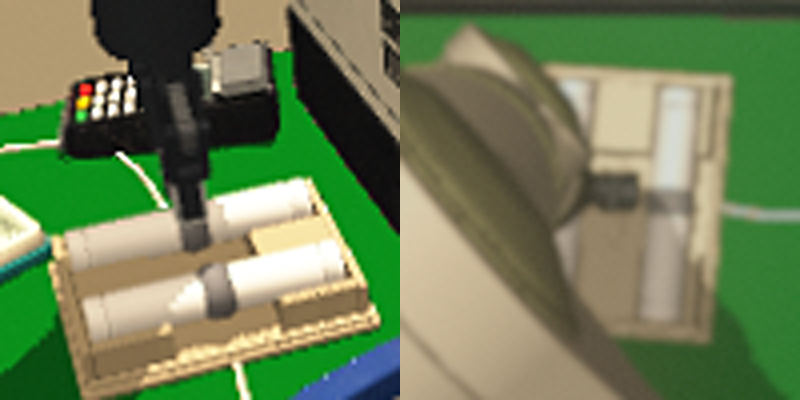

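In the crops the fingers look closed round tube A's collar (scene crop (190,230)), but a 25 mm gap doesn't fit a 36 mm collar. I'll close further to test the grip.

Request:
{"fn": "servo_tool", "kwargs": {
  "rows": [
    [0, 0, 0, 0],
    [0, 0, 0, 0],
    [0, 0, 0, 0],
    [0, 0, 0, 0]
  ],
  "gripper": 1.0
}}

```text
t: 6.15
tool_pos: [0.3972, 0.2617, 0.0227]
tcp_rot: [[0.071, 0.002, -0.998], [0.998, 0.001, 0.071], [0.001, -1.0, -0.002]]
contact_force: [-0.1, -1.6, 27.0]
finger_gap: 0.0101
```

```bash
python3 - <<'E'
from h import *
from station import monitor
s=monitor.sense();print(np.round(s["torque"],3),np.round(s["contact_force"],2),s["finger_gap"],s["tool_pos"])
for y in(.2615,.235,.21):
  for z in(.02,.05,.08):print(y,z,((proj("scene",[.3965,y,z])[0]-[120,130])*4).round(),((proj("top",[.3965,y,z])[0]-[150,210])*4).round()+[400,0])
o=[]
for c,(x,y) in(("scene",(120,130)),("top",(150,210))):
  im=viewer.capture(c);o.append(cv2.resize(im[y:y+100,x:x+100],(400,400),interpolation=cv2.INTER_CUBIC))
cv2.imwrite("pics/g2.png",cv2.hconcat(o))
E
```

```text
[-0.418  0.445 -0.039] [-0.14 -1.64 26.98] 0.01012174407161501 [0.39723311 0.26165129 0.0227079 ]
0.2615 0.02 [192. 238.] [564. 195.]
0.2615 0.05 [186. 201.] [558. 192.]
0.2615 0.08 [180. 163.] [552. 189.]
0.235 0.02 [204. 259.] [601. 195.]
0.235 0.05 [198. 222.] [596. 192.]
0.235 0.08 [191. 184.] [591. 189.]
0.21 0.02 [215. 280.] [636. 195.]
0.21 0.05 [209. 243.] [632. 192.]
0.21 0.08 [203. 204.] [628. 189.]
```

View pics/g2.png

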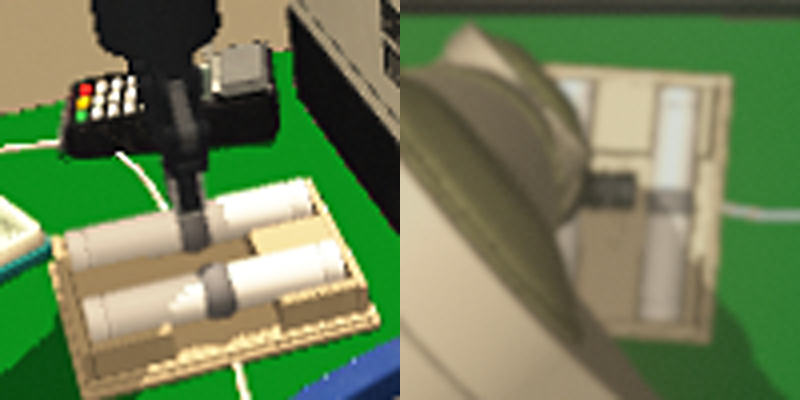

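Request:
{"fn": "servo_tool", "kwargs": {
  "rows": [
    [0, 0, 0, 0],
    [0, 0, 0, 0],
    [0, -2.0, 0, 0],
    [0, -2.0, 0, 0],
    [0, -2.0, 0, 0],
    [0, -2.0, 0, 0],
    [0, 0, 0, 0]
  ],
  "gripper": 6.0
}}

```text
t: 7.12
tool_pos: [0.397, 0.2618, 0.102]
tcp_rot: [[0.07, 0.002, -0.998], [0.998, 0.001, 0.07], [0.001, -1.0, -0.002]]
contact_force: [-0.9, 0.2, -0.4]
finger_gap: 0.0597
```

```bash
python3 - <<'E'
from h import *
from station import monitor
s=monitor.sense();print(np.round(s["torque"],3),np.round(s["contact_force"],2),s["finger_gap"],s["tool_pos"])
print("init",proj("scene",[.241,.683,.203]),proj("scene",[.241,.683,.233]))
p=np.array(s["tool_pos"])
im=viewer.capture("scene");im2=viewer.capture("top")
x,y=120,110
o=cv2.resize(im[y:y+120,x:x+100],None,fx=5,fy=5,interpolation=cv2.INTER_CUBIC)
for d,col in((0,(0,0,255)),(.03,(0,255,255))):
  for v in(-.03,0,.03):
    q=((proj("scene",p+[0,v,d])[0]-[x,y]+.5)*5).astype(int);cv2.circle(o,tuple(map(int,q)),3,col,-1)
i0=cv2.resize(cv2.imread("pics/scene0.png")[20:95,35:95],None,fx=5,fy=5,interpolation=cv2.INTER_CUBIC)
q=((proj("scene",[.241,.683,.203])[0]-[35,20]+.5)*5).astype(int);cv2.circle(i0,tuple(map(int,q)),3,(0,0,255),-1)
pad=np.zeros((600,300,3),np.uint8);pad[:375]=i0
cv2.imwrite("pics/g3.png",cv2.hconcat([o,pad]))
E
```

```text
[-0.024  0.033  0.03 ] [-0.89  0.19 -0.37] 0.059680766224523556 [0.397035   0.26184143 0.10202126]
init [[76.75519643 84.90845304]] [[74.36061151 75.656215  ]]
```

View pics/g3.png

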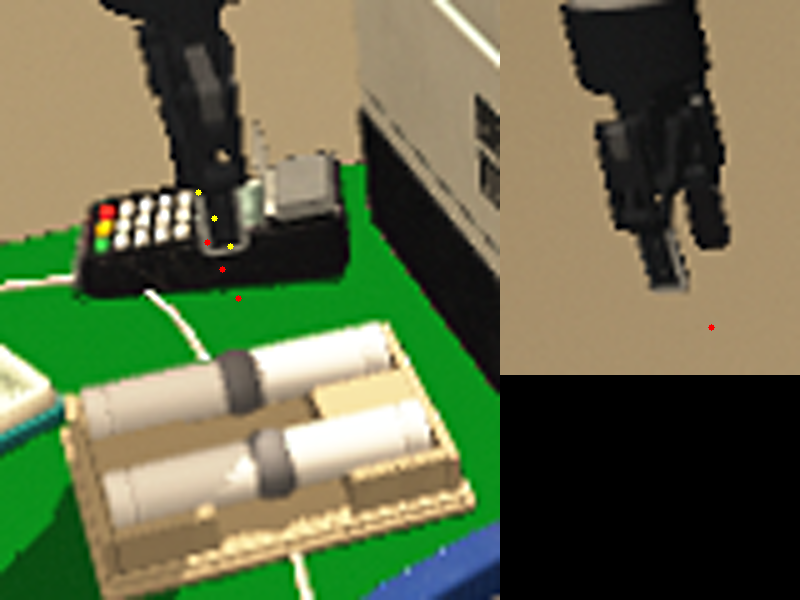

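The real fingertips show about 28 mm higher than the reported TCP (finger end at crop (225,250), reported TCP dots below it). That also explains the closure on top of the collar. Before going lower I'll check for a sideways offset in both views.

```bash
python3 - <<'E'
from h import *
from station import monitor
s=monitor.sense();p=np.array(s["tool_pos"]);R=np.array(s["tcp_rot"])
o=[]
for c,(x,y) in(("scene",(140,105)),("top",(170,235))):
  im=viewer.capture(c);z=8
  a=cv2.resize(im[y:y+60,x:x+50],None,fx=z,fy=z,interpolation=cv2.INTER_CUBIC)
  a=cv2.convertScaleAbs(a,alpha=1.8,beta=20)
  for sg in(1,-1):
    b=[p+R@[sg*xx,-.028,zz] for xx,zz in((.030,-.011),(.0445,-.011),(.0445,.011),(.030,.011))]
    cv2.polylines(a,[((proj(c,b)-[x,y]+.5)*z).astype(np.int32)],True,(0,0,255),1)
  o.append(a)
cv2.imwrite("pics/g4.png",cv2.hconcat(o))
E
```

```text
(no output)
```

View pics/g4.png

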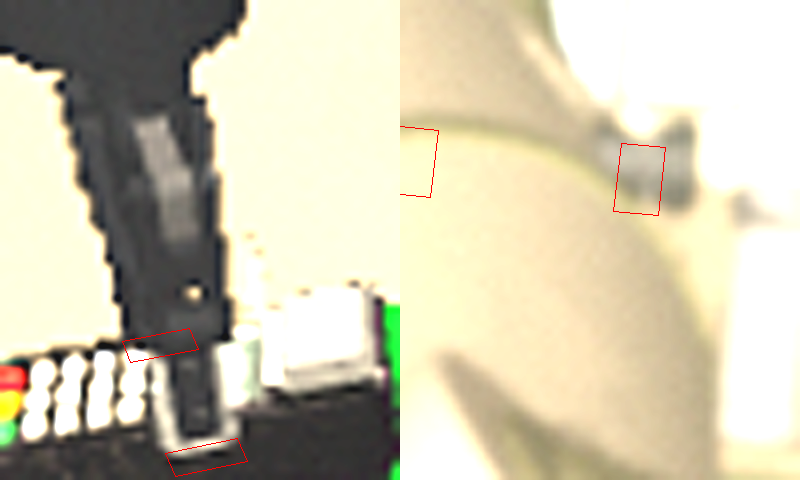

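The predicted finger tips line up with the picture to within a few mm sideways, so it's only a height offset, with the true tip about 29–33 mm above the reported TCP. I'll descend that much further, in steps and watching the force.

Request:
{"fn": "servo_tool", "kwargs": {
  "rows": [
    [0, 2.5, 0, 0],
    [0, 2.5, 0, 0],
    [0, 2.0, 0, 0],
    [0, 1.5, 0, 0],
    [0, 1.2, 0, 0],
    [0, 0.5, 0, 0],
    [0, 0, 0, 0]
  ]
}}

```text
t: 8.2
tool_pos: [0.3965, 0.2615, -0.0009]
tcp_rot: [[0.07, -0.0, -0.998], [0.998, -0.0, 0.07], [-0.0, -1.0, 0.0]]
contact_force: [0.0, -0.3, 1.7]
finger_gap: 0.06
```

Request:
{"fn": "servo_tool", "kwargs": {
  "rows": [
    [0, 0.5, 0, 0],
    [0, 0.5, 0, 0],
    [0, 0.4, 0, 0],
    [0, 0, 0, 0],
    [0, 0, 0, 0]
  ]
}}

```text
t: 8.82
tool_pos: [0.3965, 0.2615, -0.0148]
tcp_rot: [[0.07, -0.0, -0.998], [0.998, -0.0, 0.07], [-0.0, -1.0, 0.0]]
contact_force: [0.4, -0.2, 0.2]
finger_gap: 0.0596
```

Request:
{"fn": "servo_tool", "kwargs": {
  "rows": [
    [0, 0, 0, 0],
    [0, 0, 0, 0],
    [0, 0, 0, 0],
    [0, 0, 0, 0],
    [0, 0, 0, 0],
    [0, 0, 0, 0]
  ],
  "gripper": 2.5
}}

```text
t: 9.57
tool_pos: [0.3967, 0.2615, -0.0145]
tcp_rot: [[0.07, 0.0, -0.998], [0.998, 0.0, 0.07], [0.0, -1.0, -0.0]]
contact_force: [-0.5, 0.2, 5.6]
finger_gap: 0.0336
```

Request:
{"fn": "servo_tool", "kwargs": {
  "rows": [
    [0, -0.5, 0, 0],
    [0, -1.0, 0, 0],
    [0, -1.5, 0, 0],
    [0, -1.5, 0, 0],
    [0, -1.5, 0, 0],
    [0, 0, 0, 0],
    [0, 0, 0, 0],
    [0, 0, 0, 0]
  ]
}}

```text
t: 10.58
tool_pos: [0.3963, 0.2614, 0.0448]
tcp_rot: [[0.07, -0.001, -0.998], [0.998, -0.001, 0.07], [-0.001, -1.0, 0.001]]
contact_force: [0.1, 0.6, -1.7]
finger_gap: 0.0333
```

```bash
python3 - <<'E'
from h import *
from station import monitor
for i in range(3):
  viewer.capture("top");s=monitor.sense();print(np.round(s["torque"],3),np.round(s["contact_force"],2),s["finger_gap"],s["tool_pos"])
im=viewer.capture("scene");cv2.imwrite("pics/lift1.png",cv2.resize(im[100:240,100:260],None,fx=4,fy=4,interpolation=cv2.INTER_CUBIC))
E
```

```text
[-0.011  0.035 -0.009] [ 0.62 -0.58 -1.86] 0.03328526340897545 [0.39630412 0.26135325 0.04476113]
[-0.017  0.13  -0.001] [-0.24  0.24 -2.81] 0.0335645820505031 [0.39631336 0.26135365 0.04474513]
[-0.037  0.057 -0.021] [ 0.31 -0.99 -2.67] 0.03293974851298591 [0.39636046 0.26135752 0.0447693 ]
```

View pics/lift1.png

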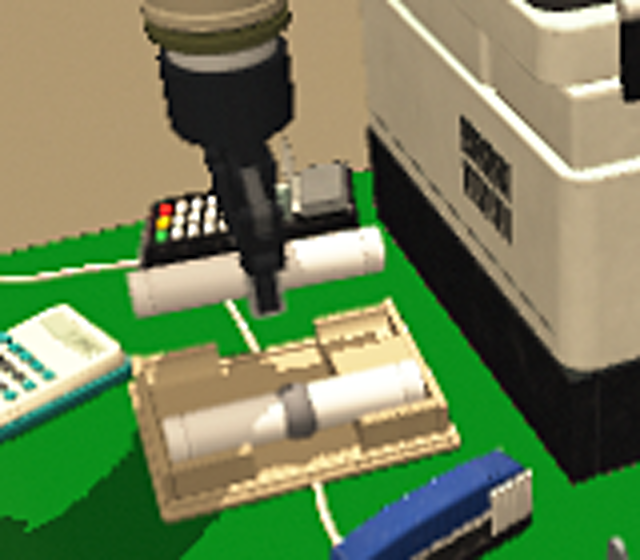

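```bash
python3 - <<'E'
from h import *
from station import monitor
a=[]
for i in range(8):
  viewer.capture("top");s=monitor.sense();a.append(np.r_[s["torque"],s["contact_force"]])
print(np.mean(a,0).round(3),np.std(a,0).round(3),s["t"],np.round(s["joint_positions"],1))
E
```

```text
[-2.300e-02  7.300e-02 -1.300e-02  2.000e-03  8.100e-02 -2.098e+00] [0.037 0.041 0.02  0.346 0.487 0.44 ] 11.175 [-38.8  33.   -2.1 131.3   4.2  15.8  41.5]
```

The tube hangs level, with no slip, and tray and tube B are undisturbed. The mean moment of +0.073 N m about +y puts the heavy end on the +x side, which is already the rack's low side. Next I'll lift it and carry it round the printer's corner.

Request:
{"fn": "servo_tool", "kwargs": {
  "rows": [
    [0, -1.5, 0, 0],
    [0, -2.0, 0, 0],
    [0, -2.0, 0, 0],
    [0, -2.0, 0, 0],
    [0, -2.0, 0, 0],
    [0, -1.5, 0, 0],
    [0, -0.5, 0, 0]
  ]
}}

```text
t: 12.05
tool_pos: [0.3967, 0.2616, 0.1609]
tcp_rot: [[0.07, 0.001, -0.998], [0.998, 0.001, 0.07], [0.001, -1.0, -0.001]]
contact_force: [0.7, 0.4, -3.0]
finger_gap: 0.0336
```

Request:
{"fn": "servo_tool", "kwargs": {
  "rows": [
    [-1.0, 0, -0.2, 0],
    [-1.75, 0, -0.36, 0],
    [-1.75, 0, -0.36, 0],
    [-1.75, 0, -0.36, 0],
    [-1.75, 0, -0.36, 0],
    [-1.75, 0, -0.36, 0],
    [-1.75, 0, -0.36, 0],
    [-1.75, 0, -0.36, 0],
    [-1.75, 0, -0.36, 0],
    [-1.78, 0, -0.43, 0],
    [-1.78, 0, -0.43, 0],
    [-1.78, 0, -0.43, 0]
  ]
}}

```text
t: 13.55
tool_pos: [0.4259, 0.0541, 0.1602]
tcp_rot: [[0.07, 0.0, -0.998], [0.998, -0.0, 0.07], [-0.0, -1.0, -0.0]]
contact_force: [0.3, 0.0, -1.7]
finger_gap: 0.0334
```

Request:
{"fn": "servo_tool", "kwargs": {
  "rows": [
    [-1.78, 0, -0.43, 0],
    [-1.78, 0, -0.43, -2.0],
    [-1.78, 0, -0.43, -2.2],
    [-1.5, 0, -0.4, -2.2],
    [-1.0, 0, -0.3, -2.2],
    [0, 0, 0, 0],
    [0, 0, 0, 0]
  ]
}}

```text
t: 14.42
tool_pos: [0.4428, -0.0234, 0.1602]
tcp_rot: [[-0.079, -0.0, -0.997], [0.997, 0.0, -0.079], [0.0, -1.0, 0.0]]
contact_force: [0.2, 0.4, -2.5]
finger_gap: 0.0334
```

Request:
{"fn": "servo_tool", "kwargs": {
  "rows": [
    [-1.0, 0, -0.5, 0],
    [-1.8, 0, -0.8, 0],
    [-1.8, 0, -0.8, 0],
    [-1.8, 0, -0.8, 0],
    [-1.8, 0, -0.8, 0],
    [-1.8, 0, -0.8, 0],
    [-1.8, 0, -0.8, 0],
    [-1.8, 0, -0.8, 0],
    [-1.8, 0, -0.8, 0],
    [-0.38, 0, -0.3, 0],
    [0, 0, 0, 0],
    [0, 0, 0, 0]
  ]
}}

```text
t: 15.92
tool_pos: [0.5272, -0.1741, 0.1601]
tcp_rot: [[-0.081, -0.0, -0.997], [0.997, 0.0, -0.081], [0.0, -1.0, 0.0]]
contact_force: [0.7, 0.5, -2.3]
finger_gap: 0.0333
```

```bash
python3 - <<'E'
from h import *
from station import monitor
s=monitor.sense();p=np.array(s["tool_pos"])+[0,0,.0495];print(p,s["t"])
q=np.array([.5275,-.137,np.radians(184.6)])
o=[]
for c,(x,y) in(("scene",(230,170)),("top",(280,165))):
  im=viewer.capture(c);z=4
  a=cv2.resize(im[y:y+140,x:x+100],None,fx=z,fy=z,interpolation=cv2.INTER_CUBIC)
  R=np.array(s["tcp_rot"])
  e=[p+R[:,2]*.08,p-R[:,2]*.08]
  D=lambda P,col,l=False:[cv2.circle(a,tuple(map(int,(u-[x,y]+.5)*z)),3,col,-1) for u in proj(c,P)]
  D(e+[p],(0,0,255));D(rackP(q,[[.061,.038,.126],[0,.038,.075],[-.061,.038,.024],[.061,-.038,.126],[0,-.038,.075],[-.061,-.038,.024]]),(255,0,255))
  o.append(a)
cv2.imwrite("pics/r1.png",cv2.hconcat(o))
E
```

```text
[ 0.52719131 -0.17409431  0.20964088] 15.925
```

View pics/r1.png

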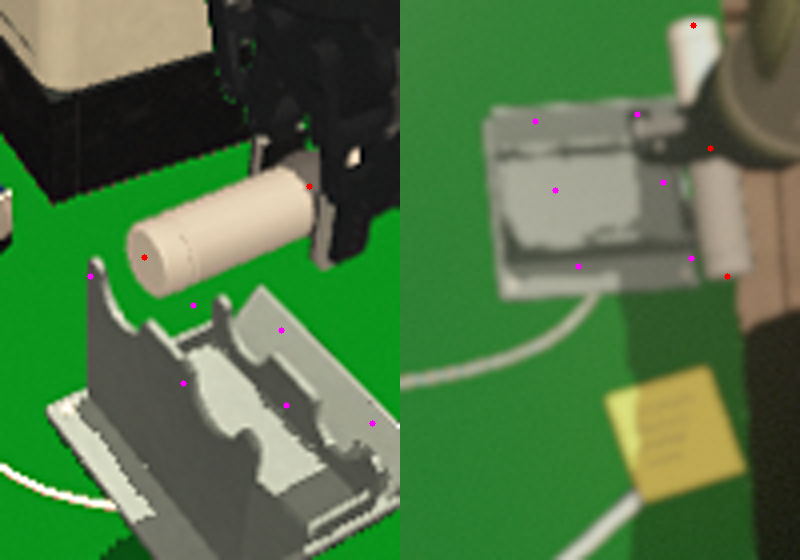

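Predicted tube points (red) coincide with the tube in both views, and the slot axes (magenta) run through the notches (scene crop (217,398) and (125,291)). So the robot, cameras and rack agree to about 2 mm. Lowering now.

Request:
{"fn": "servo_tool", "kwargs": {
  "rows": [
    [0, 1.0, 0, 0],
    [0, 1.8, 0, 0],
    [0, 1.8, 0, 0],
    [0, 1.8, 0, 0],
    [0, 1.5, 0, 0],
    [0, 1.0, 0, 0],
    [0, 0.6, 0, 0],
    [0, 0, 0, 0]
  ]
}}

```text
t: 17.02
tool_pos: [0.5275, -0.1749, 0.065]
tcp_rot: [[-0.08, -0.0, -0.997], [0.997, 0.0, -0.08], [0.0, -1.0, 0.0]]
contact_force: [-0.6, 0.2, -3.0]
finger_gap: 0.0334
```

Request:
{"fn": "servo_tool", "kwargs": {
  "rows": [
    [0, 0.3, 0, 0],
    [0, 0.3, 0, 0],
    [0, 0.3, 0, 0],
    [0, 0.3, 0, 0],
    [0, 0.3, 0, 0],
    [0, 0.2, 0, 0],
    [0, 0, 0, 0]
  ]
}}

```text
t: 17.9
tool_pos: [0.5285, -0.1749, 0.0485]
tcp_rot: [[-0.08, 0.002, -0.997], [0.997, -0.0, -0.08], [-0.0, -1.0, -0.002]]
contact_force: [2.3, 0.3, 3.8]
finger_gap: 0.0336
```

```bash
python3 - <<'E'
from station import monitor
import numpy as np
s=monitor.sense();print(np.round(s["torque"],3),np.round(s["contact_force"],2),s["tool_pos"])
E
```

```text
[ 0.073 -0.352 -0.014] [2.29 0.28 3.78] [ 0.52850353 -0.17490212  0.04847396]
```

Contact came at the expected height (tube bottom about 0.088 m), but the moment's sign isn't clear because Fx mixes in through the lever to its reference point. The heavy side depends on that sign, so I'll vary Fx under this known contact and read it again.

Request:
{"fn": "servo_tool", "kwargs": {
  "rows": [
    [0, 0, -0.2, 0],
    [0, 0, 0, 0],
    [0, 0, 0, 0]
  ]
}}

```text
t: 18.27
tool_pos: [0.5289, -0.1748, 0.0481]
tcp_rot: [[-0.08, -0.001, -0.997], [0.997, -0.0, -0.08], [0.0, -1.0, 0.001]]
contact_force: [-0.7, -0.2, 1.7]
finger_gap: 0.0337
```

```bash
cat > rd.py <<'E'
from station import monitor,viewer
import numpy as np
a=[]
for i in range(6):
  viewer.capture("top");s=monitor.sense();a.append(np.r_[s["torque"],s["contact_force"]])
print(np.mean(a,0).round(3),np.round(s["tool_pos"],4),s["finger_gap"],s["t"])
E
python3 rd.py
```

```text
[-0.116  0.655  0.014 -2.103 -0.371  1.785] [ 0.5292 -0.1747  0.0481] 0.03341628293883858 18.575
```

Request:
{"fn": "servo_tool", "kwargs": {
  "rows": [
    [0, 0, -0.2, 0],
    [0, 0, 0, 0],
    [0, 0, 0, 0]
  ]
}}

```text
t: 18.95
tool_pos: [0.532, -0.1745, 0.0482]
tcp_rot: [[-0.08, 0.001, -0.997], [0.997, 0.0, -0.08], [-0.0, -1.0, -0.001]]
contact_force: [-0.3, -0.5, 1.9]
finger_gap: 0.0333
```

```bash
python3 rd.py
```

```text
[ 0.064  0.21  -0.015  0.252  0.197  1.499] [ 0.5319 -0.1745  0.0483] 0.033516221688685344 19.25
```

Regressing the readings shows right-handed moments with a reference about 0.19 m above the contact. At Fx=0 the moment is positive for this contact on the -x side, as it must be. So the +0.073 N m at lift does mean the heavy end is at +x, the low side. Continuing down.

Request:
{"fn": "servo_tool", "kwargs": {
  "rows": [
    [0, 0.2, 0.15, 0],
    [0, 0.2, 0.15, 0],
    [0, 0.2, 0.1, 0],
    [0, 0.2, 0, 0],
    [0, 0.2, 0, 0],
    [0, 0, 0, 0]
  ]
}}

```text
t: 20.0
tool_pos: [0.5292, -0.1751, 0.0384]
tcp_rot: [[-0.08, 0.003, -0.997], [0.997, -0.001, -0.08], [-0.001, -1.0, -0.003]]
contact_force: [5.8, -0.8, 3.4]
finger_gap: 0.0337
```

Request:
{"fn": "servo_tool", "kwargs": {
  "rows": [
    [0, 0.2, 0, 0],
    [0, 0.2, 0, 0],
    [0, 0.2, 0, 0],
    [0, 0.2, 0, 0],
    [0, 0, 0, 0]
  ]
}}

```text
t: 20.62
tool_pos: [0.5272, -0.175, 0.0299]
tcp_rot: [[-0.08, -0.001, -0.997], [0.997, -0.0, -0.08], [0.0, -1.0, 0.001]]
contact_force: [3.9, -1.9, 1.0]
finger_gap: 0.0334
```

```bash
python3 rd.py
```

```text
[-0.34  -0.434  0.067  3.537 -1.991  1.134] [ 0.5273 -0.175   0.0302] 0.03329297665812229 20.925
```

Request:
{"fn": "servo_tool", "kwargs": {
  "rows": [
    [0, 0.15, 0, 0],
    [0, 0.1, 0, 0],
    [0, 0, 0, 0]
  ]
}}

```text
t: 21.3
tool_pos: [0.5269, -0.1748, 0.0276]
tcp_rot: [[-0.08, -0.001, -0.997], [0.997, 0.0, -0.08], [0.0, -1.0, 0.001]]
contact_force: [0.8, -1.9, 3.7]
finger_gap: 0.0332
```

```bash
python3 - <<'E'
from h import *
from station import monitor
o=[]
for c,(x,y) in(("scene",(230,190)),("top",(280,165))):
  im=viewer.capture(c);o.append(cv2.resize(im[y:y+120,x:x+100],None,fx=4,fy=4,interpolation=cv2.INTER_CUBIC))
cv2.imwrite("pics/r2.png",cv2.hconcat(o))
E
python3 rd.py
```

```text
[-0.119  0.214  0.     0.333 -0.556  3.   ] [ 0.5274 -0.1747  0.0277] 0.03323547157035566 21.7
```

View pics/r2.png

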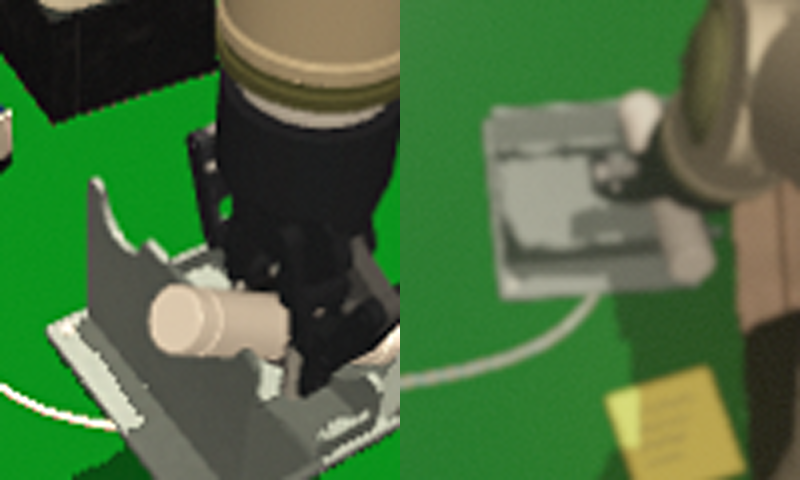

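The tube lies tilted in the right-hand slot, its high end over the tall wall at scene crop (180,320). Contact force is small, so I'll release it and back off.

Request:
{"fn": "servo_tool", "kwargs": {
  "rows": [
    [0, 0, 0, 0],
    [0, 0, 0, 0],
    [0, 0, 0, 0],
    [0, 0, 0, 0],
    [0, 0, 0, 0]
  ],
  "gripper": 5.6
}}

```text
t: 22.32
tool_pos: [0.5275, -0.1749, 0.0277]
tcp_rot: [[-0.08, -0.0, -0.997], [0.997, -0.0, -0.08], [-0.0, -1.0, 0.0]]
contact_force: [0.5, 1.3, -0.5]
finger_gap: 0.056
```

Request:
{"fn": "servo_tool", "kwargs": {
  "rows": [
    [0, -0.6, 0, 0],
    [0, -1.5, 0, 0],
    [0, -2.0, 0, 0],
    [0, -2.5, 0, 0],
    [0, -2.5, 0, 0],
    [0, -2.5, 0, 0],
    [0, -2.5, 0, 0],
    [0, -1.0, 0, 0]
  ]
}}

```text
t: 23.32
tool_pos: [0.5281, -0.1751, 0.181]
tcp_rot: [[-0.08, 0.003, -0.997], [0.997, -0.001, -0.08], [-0.001, -1.0, -0.003]]
contact_force: [0.6, -0.3, -0.7]
finger_gap: 0.0559
```

Request:
{"fn": "servo_tool", "kwargs": {
  "rows": [
    [2.0, 0, 0.8, 0],
    [2.9, 0, 1.17, 0],
    [2.9, 0, 1.17, 0],
    [2.9, 0, 1.17, 0],
    [2.9, 0, 1.17, 0],
    [2.9, 0, 1.17, 0],
    [2.9, 0, 1.17, 0],
    [2.6, 0, 0.8, 0],
    [2.8, 0, 0.42, 0],
    [2.8, 0, 0.42, 0],
    [2.8, 0, 0.42, 0],
    [2.8, 0, 0.42, 0]
  ]
}}

```text
t: 24.82
tool_pos: [0.3961, 0.1489, 0.1779]
tcp_rot: [[-0.081, -0.002, -0.997], [0.997, -0.001, -0.081], [-0.001, -1.0, 0.002]]
contact_force: [0.8, 0.1, 0.4]
finger_gap: 0.056
```

Request:
{"fn": "servo_tool", "kwargs": {
  "rows": [
    [2.0, 0, 0.3, 0],
    [1.6, 0, 0.2, 0],
    [0, 0, 0, 4.3],
    [0, 0, 0, 4.3],
    [0, 0, 0, 0],
    [0, 0, 0, 0]
  ]
}}

```text
t: 25.58
tool_pos: [0.3896, 0.1834, 0.1783]
tcp_rot: [[0.068, -0.001, -0.998], [0.998, -0.0, 0.068], [-0.0, -1.0, 0.001]]
contact_force: [-0.0, 0.7, 0.2]
finger_gap: 0.0564
```

```bash
python3 - <<'E'
from h import *
from station import models
for c in C:
  im=viewer.capture(c);cv2.imwrite(f"pics/{c}_a.png",im)
  print(c,[(np.round(d["xy"],1).tolist(),round(d["conf"],2)) for d in models.place_of(c,"tube_a")],[(np.round(d["box"]).tolist(),round(d["conf"],2)) for d in models.look_for(c,"tube_a")])
q=np.array([.5275,-.137,np.radians(184.6)])
for c in C:print(c,proj(c,rackP(q,[[0,.038,.075],[.061,.038,.126],[-.061,.038,.024]])).round(1).tolist(),proj(c,[[.392,.1845,.035]]).round(1).tolist())
E
```

```text
scene [([171.3, 199.5], 0.84)] [([270.0, 257.0, 327.0, 285.0], 0.8), ([141.0, 191.0, 205.0, 215.0], 0.55)]
top [] [([332.0, 189.0, 357.0, 232.0], 0.89)]
scene [[301.2, 270.9], [275.4, 265.5], [322.7, 275.3]] [[174.1, 201.4]]
top [[345.3, 210.1], [352.5, 229.2], [338.8, 193.1]] [[217.5, 260.0]]
```

Both network boxes match tube A's predicted resting pose in the near slot. Now tube B.

Request:
{"fn": "servo_tool", "kwargs": {
  "rows": [
    [0.12, 1.5, -0.24, 0],
    [0, 2.5, 0, 0],
    [0, 2.5, 0, 0],
    [0, 2.5, 0, 0],
    [0, 2.5, 0, 0],
    [0, 2.0, 0, 0],
    [0, 2.0, 0, 0],
    [0, 1.3, 0, 0],
    [0, 1.0, 0, 0],
    [0, 0, 0, 0]
  ],
  "gripper": 6.0
}}

```text
t: 27.12
tool_pos: [0.3932, 0.1841, 0.0031]
tcp_rot: [[0.069, -0.002, -0.998], [0.998, -0.002, 0.069], [-0.002, -1.0, 0.002]]
contact_force: [0.7, -0.0, -0.3]
finger_gap: 0.0598
```

Request:
{"fn": "servo_tool", "kwargs": {
  "rows": [
    [0, 0.6, 0, 0],
    [0, 0.5, 0, 0],
    [0, 0.35, 0, 0],
    [0, 0, 0, 0],
    [0, 0, 0, 0]
  ]
}}

```text
t: 27.75
tool_pos: [0.3934, 0.1841, -0.0107]
tcp_rot: [[0.07, -0.001, -0.998], [0.998, -0.002, 0.07], [-0.002, -1.0, 0.001]]
contact_force: [0.4, 0.3, 0.7]
finger_gap: 0.0601
```

Request:
{"fn": "servo_tool", "kwargs": {
  "rows": [
    [0, 0.4, 0.1, 0],
    [0, 0, 0, 0],
    [0, 0, 0, 0]
  ]
}}

```text
t: 28.12
tool_pos: [0.3923, 0.1842, -0.0149]
tcp_rot: [[0.07, -0.001, -0.998], [0.998, -0.002, 0.07], [-0.002, -1.0, 0.001]]
contact_force: [-0.3, 0.3, 0.8]
finger_gap: 0.0602
```

Request:
{"fn": "servo_tool", "kwargs": {
  "rows": [
    [0, 0, 0, 0],
    [0, 0, 0, 0],
    [0, 0, 0, 0],
    [0, 0, 0, 0],
    [0, 0, 0, 0],
    [0, 0, 0, 0]
  ],
  "gripper": 2.5
}}

```text
t: 28.88
tool_pos: [0.3925, 0.1854, -0.0146]
tcp_rot: [[0.069, -0.001, -0.998], [0.998, 0.0, 0.069], [0.0, -1.0, 0.001]]
contact_force: [-0.2, 3.2, 6.7]
finger_gap: 0.0338
```

Request:
{"fn": "servo_tool", "kwargs": {
  "rows": [
    [0, -0.5, 0, 0],
    [0, -1.0, 0, 0],
    [0, -1.5, 0, 0],
    [0, -1.5, 0, 0],
    [0, -1.5, 0, 0],
    [0, 0, 0, 0],
    [0, 0, 0, 0],
    [0, 0, 0, 0]
  ]
}}

```text
t: 29.88
tool_pos: [0.392, 0.1842, 0.0444]
tcp_rot: [[0.07, -0.002, -0.998], [0.998, -0.002, 0.07], [-0.002, -1.0, 0.002]]
contact_force: [0.5, 1.0, -1.5]
finger_gap: 0.0333
```

```bash
python3 rd.py; python3 rd.py
```

```text
[ 0.011  0.056 -0.03   0.05  -0.005 -1.844] [0.3921 0.1843 0.0448] 0.033754872445530805 30.175
[-0.006  0.071 -0.    -0.152  0.172 -2.115] [0.3923 0.1843 0.045 ] 0.03333497282433685 30.475
```

B reads +0.064 N m with Fx≈0, so its heavy end is at +x too and needs no flip. Carrying it to the other slot.

Request:
{"fn": "servo_tool", "kwargs": {
  "rows": [
    [0, -1.5, 0, 0],
    [0, -2.0, 0, 0],
    [0, -2.0, 0, 0],
    [0, -2.0, 0, 0],
    [0, -2.0, 0, 0],
    [0, -1.5, 0, 0],
    [0, -0.7, 0, 0]
  ]
}}

```text
t: 31.35
tool_pos: [0.3926, 0.1843, 0.1626]
tcp_rot: [[0.07, -0.001, -0.998], [0.998, -0.002, 0.07], [-0.002, -1.0, 0.0]]
contact_force: [-0.1, -0.1, -3.2]
finger_gap: 0.0334
```

Request:
{"fn": "servo_tool", "kwargs": {
  "rows": [
    [-1.0, 0, -0.3, 0],
    [-1.75, 0, -0.56, 0],
    [-1.75, 0, -0.56, 0],
    [-1.75, 0, -0.56, 0],
    [-1.75, 0, -0.56, 0],
    [-1.75, 0, -0.56, 0],
    [-1.75, 0, -0.56, 0],
    [-1.75, 0, -0.56, 0],
    [-1.75, 0, -0.56, -2.2],
    [-1.0, 0, -0.3, -2.2],
    [0, 0, 0, -2.2],
    [0, 0, 0, -2.0]
  ]
}}

```text
t: 32.85
tool_pos: [0.432, 0.0215, 0.1618]
tcp_rot: [[-0.082, -0.002, -0.997], [0.997, -0.002, -0.082], [-0.001, -1.0, 0.002]]
contact_force: [0.4, 0.0, -2.4]
finger_gap: 0.0333
```

Request:
{"fn": "servo_tool", "kwargs": {
  "rows": [
    [0, 0, 0, 0],
    [0, 0, 0, 0]
  ]
}}

```text
t: 33.1
tool_pos: [0.4323, 0.0217, 0.1621]
tcp_rot: [[-0.08, -0.002, -0.997], [0.997, -0.002, -0.08], [-0.002, -1.0, 0.002]]
contact_force: [-0.4, -0.5, -1.7]
finger_gap: 0.033
```

Request:
{"fn": "servo_tool", "kwargs": {
  "rows": [
    [-1.0, 0, -0.6, 0],
    [-1.6, 0, -1.0, 0],
    [-1.6, 0, -1.0, 0],
    [-1.6, 0, -1.0, 0],
    [-1.6, 0, -1.0, 0],
    [-1.6, 0, -1.0, 0],
    [-1.6, 0, -1.0, 0],
    [-1.6, 0, -1.0, 0],
    [-0.54, 0, -0.33, 0],
    [0, 0, 0, 0],
    [0, 0, 0, 0]
  ]
}}

```text
t: 34.48
tool_pos: [0.5212, -0.0986, 0.1623]
tcp_rot: [[-0.081, -0.002, -0.997], [0.997, -0.002, -0.081], [-0.001, -1.0, 0.002]]
contact_force: [-0.0, 0.1, -2.2]
finger_gap: 0.0336
```

```bash
python3 rd.py
```

```text
[ 1.20e-02  4.90e-02 -2.00e-03 -3.90e-02  3.12e-01 -2.10e+00] [ 0.5215 -0.099   0.1623] 0.03356333401666695 34.775
```

Request:
{"fn": "servo_tool", "kwargs": {
  "rows": [
    [0, 1.0, 0, 0],
    [0, 1.8, 0, 0],
    [0, 1.8, 0, 0],
    [0, 1.8, 0, 0],
    [0, 1.5, 0, 0],
    [0, 1.2, 0, 0],
    [0, 0.6, 0, 0],
    [0, 0, 0, 0]
  ]
}}

```text
t: 35.78
tool_pos: [0.5215, -0.0993, 0.065]
tcp_rot: [[-0.08, -0.002, -0.997], [0.997, -0.002, -0.08], [-0.002, -1.0, 0.002]]
contact_force: [0.2, 0.9, -2.3]
finger_gap: 0.0333
```

Request:
{"fn": "servo_tool", "kwargs": {
  "rows": [
    [0, 0.3, 0, 0],
    [0, 0.3, 0, 0],
    [0, 0.3, 0, 0],
    [0, 0.3, 0, 0],
    [0, 0.2, 0, 0],
    [0, 0.2, 0, 0],
    [0, 0, 0, 0]
  ]
}}

```text
t: 36.65
tool_pos: [0.5222, -0.0994, 0.0495]
tcp_rot: [[-0.08, -0.0, -0.997], [0.997, -0.002, -0.08], [-0.002, -1.0, 0.0]]
contact_force: [1.7, -0.3, 2.8]
finger_gap: 0.0339
```

Request:
{"fn": "servo_tool", "kwargs": {
  "rows": [
    [0, 0.2, 0, 0],
    [0, 0.2, 0, 0],
    [0, 0.2, 0, 0],
    [0, 0.2, 0, 0],
    [0, 0.2, 0, 0],
    [0, 0, 0, 0]
  ]
}}

```text
t: 37.4
tool_pos: [0.5228, -0.0989, 0.0395]
tcp_rot: [[-0.08, 0.001, -0.997], [0.997, -0.001, -0.08], [-0.001, -1.0, -0.001]]
contact_force: [4.4, 0.4, 3.9]
finger_gap: 0.0338
```

```bash
python3 rd.py
```

```text
[ 0.098 -0.728 -0.007  5.023  0.862  4.801] [ 0.5228 -0.099   0.0396] 0.0331302783265926 37.7
```

Request:
{"fn": "servo_tool", "kwargs": {
  "rows": [
    [0, 0.2, 0, 0],
    [0, 0.2, 0, 0],
    [0, 0.2, 0, 0],
    [0, 0.2, 0, 0],
    [0, 0.2, 0, 0],
    [0, 0.15, 0, 0],
    [0, 0, 0, 0],
    [0, 0, 0, 0]
  ]
}}

```text
t: 38.7
tool_pos: [0.5208, -0.0997, 0.0276]
tcp_rot: [[-0.08, -0.002, -0.997], [0.997, -0.002, -0.08], [-0.002, -1.0, 0.003]]
contact_force: [1.2, 0.9, 3.7]
finger_gap: 0.0337
```

```bash
python3 rd.py
```

```text
[ 0.087  0.198 -0.018  0.241  0.69   3.255] [ 0.5212 -0.0998  0.0277] 0.033349638609525736 39.0
```

Same signature as tube A just before its release. Releasing and backing off.

Request:
{"fn": "servo_tool", "kwargs": {
  "rows": [
    [0, 0, 0, 0],
    [0, 0, 0, 0],
    [0, 0, 0, 0],
    [0, 0, 0, 0],
    [0, 0, 0, 0]
  ],
  "gripper": 5.6
}}

```text
t: 39.62
tool_pos: [0.5213, -0.0995, 0.0277]
tcp_rot: [[-0.08, -0.002, -0.997], [0.997, -0.002, -0.08], [-0.002, -1.0, 0.002]]
contact_force: [0.1, 0.3, -0.4]
finger_gap: 0.0557
```

Request:
{"fn": "servo_tool", "kwargs": {
  "rows": [
    [0, -0.6, 0, 0],
    [0, -1.5, 0, 0],
    [0, -2.0, 0, 0],
    [0, -2.5, 0, 0],
    [0, -2.5, 0, 0],
    [0, -2.5, 0, 0],
    [0, -2.5, 0, 0],
    [0, -1.0, 0, 0]
  ]
}}

```text
t: 40.62
tool_pos: [0.5221, -0.0992, 0.1808]
tcp_rot: [[-0.08, 0.001, -0.997], [0.997, -0.002, -0.08], [-0.002, -1.0, -0.001]]
contact_force: [-0.7, -0.1, 0.7]
finger_gap: 0.0557
```

Request:
{"fn": "servo_tool", "kwargs": {
  "rows": [
    [1.5, 0, 1.5, 0],
    [2.0, 0, 2.0, 0],
    [2.0, 0, 2.0, 0],
    [2.0, 0, 2.0, 0],
    [1.5, 0, 1.5, 0],
    [2.0, 0, 0, 0],
    [2.0, 0, 0, 0],
    [2.0, 0, 0, 0],
    [0, 0, 0, 0],
    [0, 0, 0, 0]
  ]
}}

```text
t: 41.88
tool_pos: [0.4198, 0.0426, 0.1786]
tcp_rot: [[-0.08, -0.002, -0.997], [0.997, -0.002, -0.08], [-0.002, -1.0, 0.002]]
contact_force: [-0.1, 0.4, -0.9]
finger_gap: 0.0558
```

```bash
python3 - <<'E'
from h import *
from station import models,monitor
q=np.array([.5275,-.137,np.radians(184.6)])
o=[]
for c,(x,y) in(("scene",(230,200)),("top",(280,165))):
  im=viewer.capture(c);cv2.imwrite(f"pics/{c}_f.png",im)
  print(c,[(np.round(d["box"]).tolist(),round(d["conf"],2)) for d in models.look_for(c,"tube_a")],{t:[np.round(d["xy"],1).tolist() for d in models.place_of(c,t)[:1]] for t in("stapler","carton","small_bottle")})
  a=cv2.resize(im[y:y+110,x:x+100],None,fx=4,fy=4,interpolation=cv2.INTER_CUBIC)
  for u in proj(c,rackP(q,[[-.061,.038,.024],[-.061,-.038,.024],[.061,.038,.126],[.061,-.038,.126]])):cv2.circle(a,tuple(map(int,(u-[x,y]+.5)*4)),2,(255,0,255),-1)
  o.append(a)
cv2.imwrite("pics/fin.png",cv2.hconcat(o));print(monitor.sense()["t"])
E
```

```text
scene [([268.0, 259.0, 327.0, 287.0], 0.7), ([248.0, 233.0, 306.0, 258.0], 0.65)] {'stapler': [[208.9, 238.0]], 'carton': [[329.0, 209.3]], 'small_bottle': [[352.6, 234.3]]}
top [([333.0, 190.0, 357.0, 235.0], 0.87), ([307.0, 192.0, 325.0, 215.0], 0.59)] {'stapler': [[260.0, 249.2]], 'carton': [[277.1, 145.0]], 'small_bottle': [[310.9, 145.1]]}
42.375
```

View pics/fin.png

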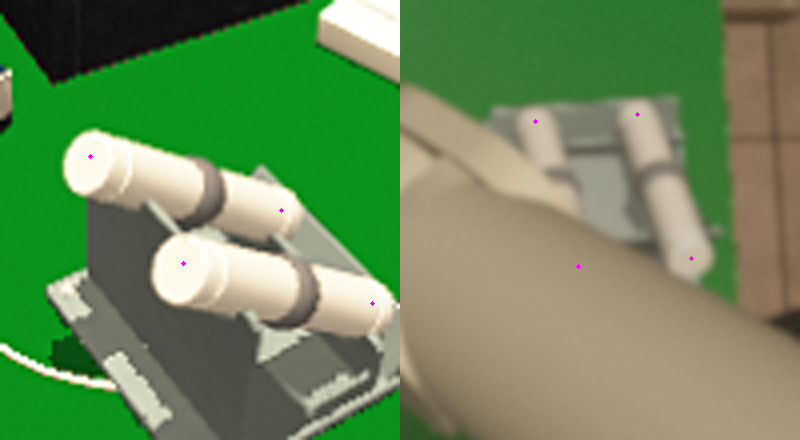

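Both tubes lie tilted in their notches. Their high end faces (scene crop (90,162) and (182,270)) and low ends sit on the poses predicted for a tube at the stop. The bystanders are unmoved within network noise, and the arm is clear.

```bash
python3 -c "
from station import close_job
print(close_job())"
```

```text
the job is handed in; nothing more can be done
None
```

Both tubes are in the rack, one to a slot, each with its heavy end at the low end, and the job is handed in at about 42 s of the 72 s allowed. I lifted each tube by its collar and read which end was heavy from the wrist moment. Tube A went into slot_near and tube B into slot_far; neither needed turning.

**Heavy ends:** the moment was about +0.073 N m for A and about +0.06 N m for B, so both heavy ends were at +x. I checked the moment's sign against the known contact on the tall wall. B's readings ran from 0.049 to 0.071, a little under the 0.08 expected but clearly positive.

**Final checks:**
- **Tubes:** in the last picture both lie slanted in their notches and match the poses predicted for a tube at the stop. In the top view the arm hid part of tube B.
- **Bystanders:** the stapler, carton and small bottle moved no more than the network's scatter (about 3 px).
- **Forces:** the wrist force was about zero at the end, and the gripper was well clear of the rack.

**What disagreed with the text:**
- **Rack direction:** the rack's low side faces away from the robot (+x, rack yaw about 184.6°), not right (-y). I followed the cameras, and the contact height confirmed it.
- **Fingertip height:** the real fingertips are about 30 mm above the reported TCP. Because of this the first grasp closed on top of tube A's collar and pressed it with about 27 N, under the limit. I corrected the height and grasped again.
- **Finger gap:** it read about 33 mm on the 36 mm collar.

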